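# Let the waiting vial into the lever-lid waste bin

### The arm

A 6-joint arm with a two-finger parallel gripper is mounted at the origin on the work surface. World frame = base frame: x ahead of the robot, y to its left, z up, the work surface at z = 0. Lengths are in m, angles in degrees, forces in N, time in s.
With the tool pointing down it reaches from about 0.3 to 0.75 m from the base axis. Payload 8.5 kg.
Tool frame: the origin (TCP) lies at the very end of the fingers, on their centre line; the grasp point (between the pads) lies 19 mm behind it; z points along the fingers, y is the line along which they close (so a half turn about z gives the same grasp; the last joint's range is limited). The gripper opens to 85 mm and grips with 20 to 120 N. Pads are 22 mm wide; open, the fingers measure 114 mm over their backs; the gripper's body (76 mm by 85 mm) begins 54 mm behind the grasp point. The pads swing forward as they close: fully open they stand 13 mm farther back than shut.
Start: joints at [61.862, 21.807, 74.336, -0, 83.858, -12.336], TCP at [0.15, 0.529, 0.231] pointing down, gripper open.
Joint ranges: [-178.18, 178.18], [-50.72, 133.34], [12.68, 142.11], [-81.47, 261.47], [9.98, 163.14], [-165.26, 165.26]. Speed limits (degrees/s): [136.94, 136.94, 180, 180, 180, 180].

### API

Orientations are given as a 3x3 rotation matrix whose columns are the frame's x, y, z axes.
In Python, from rig import observe, cams, ticket gives the robot as it stands.
- The arm moves only by the tool move_arm, never from a script. Its arguments are lists of equal length, an entry for each row: "jaw": the finger opening in cm, from 0 to 8.54; "dp": the shift along the tool's x, y, z in cm, a list of three; "turn": the turn, a rotation vector about the tool's x, y, z in rad, a list of three. In form: {"jaw": [jaw, ...], "dp": [[tx, ty, tz], ...], "turn": [[wx, wy, wz], ...]}. A call has 1 to 12 rows; each row shifts and turns the commanded pose from where the row before left it, along the tool's axes as they then stand; what a row does not reach is not made up. A row lasts 1/12 s, in which the tool goes at most 41.7 mm and 7.16 degrees, less where a joint would pass 70% of its speed; a pose out of reach is approached as far as the arm can. A call is refused whole if a number of a shift passes 4.17 or a number of a turn 0.125, either way. A call with a gripper value outside its range is refused whole. The fingers move at their own pace and stop on an object; "force" is the grip in N (left out, the last holds). Time passes only in rows, so rows that do not move let the fingers close. It gives the time, the measured TCP pose, the force, the opening and the grip force at its end, in the units of the state.
- observe(): the state, without advancing time (a new reading comes with each control period).
- cams.get_image(name): name is "side" or "top" or "wrist"; returns (picture, depth): 480x640x3 uint8, red, green, blue; 480x640 float32, m along the optical axis (not along the pixel's ray), 0 where there is no reading.
- cams.calibration(name): a dict with "vertical_fov" (degrees; the focal length in pixels is half the picture's height over the tangent of half this angle, whatever the lens; pixels are square), "cx", "cy" (the principal point, pixels), "k1" (the pictures are not rectified: a ray, as slopes to the right and down, at radius r is drawn at 1 + k1 r^2 times it, then the intrinsics apply), "view" (4x4, takes a point from world to camera coordinates); the wrist camera has in their place "tool_from_camera" (4x4, takes a point from camera to tool coordinates, whose origin is the TCP and whose axes are the flange's). Camera axes: x right, y up, looking along -z (the intrinsics and any distortion apply to the point x, -y, -z); pixel columns grow to the right and rows downward; lengths in m; the calibration is good to about 2 mm. A picture is of the moment at which its call begins: read the wrist's pose just before it. calibration takes no time and is no camera call.
- ticket.close_job(): hands the job in; it is judged then, once.
Trained networks look in the newest picture that a camera, given by its name, has taken for a name from the list of things; names that differ only in an ending like _2 or _b are one class to them, and where a whole thing is asked for, a point or a joint stands for the part that bears it (a point fixed in the world has none). Each returns a list of dicts, best first, with "p" (0 to 1); they miss things now and then, are a little off and sometimes report something else, mostly with a low value. They report only what shows in the picture. A call takes as long as a camera call.
- cams.spot_in(camera, query): "box" ([centre column, centre row, width, height] as shares, 0 to 1, of the picture: columns of its width, rows of its height, round what is visible of it).
- cams.outline_of(camera, query): "mask" (480x640 bool, what is visible of it) and "box" ([centre column, centre row, width, height] as shares, 0 to 1, of the picture: columns of its width, rows of its height, round what is visible of it).
- cams.mark_of(camera, query): "location" ([column, row] as shares, 0 to 1, of the picture: columns of its width, rows of its height: a listed point, or the origin of a listed thing).
The state is a dict: "time_s": time; "q": joint angles; "qvel": joint speeds; "joint_efforts": joint torques, N m; "position": TCP position; "tool_rot": TCP orientation; "ft_force": force on the tool from outside, world axes, zero at the start; "wrist_torque": the same for the moment, N m; "grip_width": finger opening in m; "gripper_force": force on a finger pad.
Only numpy, scipy, OpenCV 4.12 (cv2) and the standard library are available. Lean on these libraries where they do the work, as an engineer would, in place of code of your own. Each camera call takes 0.05 s, during which the arm holds its last target. There are 200 camera calls.

### The job

With the fingertips, press the red paddle of the grey vial-waste bin all the way down, so that its green lid stands wide open and the amber vial waiting on the chute rolls into the bin. Then ease the paddle back up so that the lid comes down gently without slamming, and leave it fully shut with your hand clear. Do not touch the vial or the lid, and leave the glassware and tools standing round the bin where they are.

Things in the scene. Friction and masses are not known exactly. Their poses are not given: they have to be found in the camera images.
- bin: Grey vial-waste bin fixed to the bench, 170 (x) x 150 (y) x 130 mm high; origin at the centre of its underside; -x side is the front (paddle side), z up. An aluminium chute stands out of its +y side (x -76 to +6, y to +150 mm, up to 180 mm high). A green lid covers the rim (top 154 mm high), hinged along the back (x = +85 mm). Rod linkage along its -y side (y = -86 mm).
- paddle_top (a point): Centre of the top of the red paddle, a plate 44 (bin x) by 46 mm (bin y), 8 mm thick, in front of the bin; moves with it. Turns about an axis along bin y 118 mm behind it, 62 mm above the bench: the point sinks some 43 mm, from 87 to 45 mm high, almost straight down (under 5 mm fore and aft). 2 to 5 N pressed here moves it; the lid's weight brings it back up after a rising finger.
- paddle (a joint): Turn of the red paddle: 0 = up (lid shut), 0.36 rad = pressed down onto its firm stop (lid wide open).
- lid (a joint): Opening angle of the green lid: 0 = shut, 1.2 rad = wide open at the paddle's stop. A rod links it to the paddle: about 1 rad for each 36 mm of paddle travel. Let go while open, the lid falls and slams; easing the paddle up evenly over 2 s or longer is gentle. Coming down faster than 2.5 rad/s in its last 0.25 rad is a slam.
- vial: Amber glass vial with a blue cap, 55 mm long, 20 mm across, 20 g, origin at its centre, lying along bin x on the chute and resting against the edge of the shut lid (centre about 144 mm above the bench). Once the lid has risen past it, it rolls by itself over the rim into the bin, within about a second.
- bottle_a: Bystander: clear glass jar with a blue cap, 68 mm across, 125 mm high, to the right of the bin; origin under its centre.
- bottle_b: Bystander: clear glass jar with a blue cap and a paper label, 68 mm across, 125 mm high; origin under its centre.
- beaker: Bystander: steel beaker, 70 mm across, 88 mm high, in front of the bin to the left of the paddle; origin under its centre.
- stopper: Bystander: dark rubber stopper, up to 40 mm across, 32 mm high, near the beaker; origin under its centre.
- spoon: Bystander: steel lab spoon 170 mm long lying to the right of the paddle, low on the bench; its length along its own x.
- tipbox: Bystander: green pipette-tip box with a clear cover, 120 x 85 x 66 mm high; origin under its centre.

How it is judged:
By the outcome, as a careful person would: the job done as asked, in the order asked, and still so for the second after the job is handed in, with the robot touching nothing.
It also fails if it takes over 42 s, if anything falls off the work surface, if the arm or the gripper's body presses on something with over 40 N, if the wrist force passes 120 N, or if a joint passes its speed limit or range.

## Working session

There is one attempt and no reset: what is moved stays moved. The work goes in short steps, Python scripts to look and compute and a tool call to move; the robot and the scene stay as the last step left them, time stands still between calls to the robot, and variables do not carry over. Pictures are saved under pics/ and viewed, at most 10 in all, crops included, and the job is handed in when it is done.

Besides the shell and the picture viewer there is one more tool, called by a JSON object that holds its "method" and its "body", one argument or row to a line. move_arm: Moves the arm, as the interface text tells. Its arguments: {"type":"object","properties":{"jaw":{"type":"array","items":{"type":"number"}},"dp":{"type":"array","items":{"type":"array","items":{"type":"number"}}},"turn":{"type":"array","items":{"type":"array","items":{"type":"number"}}},"force":{"type":"number"}},"required":["jaw","dp","turn"]}

```bash
mkdir -p pics; cat > h.py <<'E'
import numpy as np, cv2
from rig import observe, cams, ticket
def look(n):
    s=observe(); im,d=cams.get_image(n); return s,im,d
def ray(n,px):
    c=cams.calibration(n); f=240/np.tan(np.radians(c["vertical_fov"])/2)
    K=np.array([[f,0,c["cx"]],[0,f,c["cy"]],[0,0,1.]])
    return cv2.undistortPoints(np.array([[px]],float),K,np.array([c["k1"],0,0,0.]))[0,0],c
def world(n,px,depth,s=None):
    (u,v),c=ray(n,px); p=np.array([u*depth,-v*depth,-depth,1])
    if n=="wrist":
        t=np.array(c["tool_from_camera"])@p; return np.array(s["tool_rot"]).reshape(3,3)@t[:3]+s["position"]
    return (np.linalg.inv(np.array(c["view"]))@p)[:3]
def dep(d,px,r=2):
    x,y=int(px[0]),int(px[1]); w=d[y-r:y+r+1,x-r:x+r+1]; w=w[w>0]; return float(np.median(w)) if w.size else 0
E
python3 - <<'E'
from h import *
out=[]
for n in("top","side"):
    s,im,d=look(n); out.append(im)
    np.save(f"d_{n}.npy",d); cv2.imwrite(f"pics/{n}0.png",im[...,::-1])
    for q in("paddle_top","bin","vial","beaker","bottle_a","tipbox","stopper","spoon"):
        for r in cams.mark_of(n,q)[:2]:
            px=np.array(r["location"])*[640,480]; 
            print(n,q,round(r["p"],2),px.round(),world(n,px,dep(d,px)).round(3))
print(s)
E
```

```text
top paddle_top 0.86 [360. 286.] [ 0.455 -0.153  0.089]
top vial 0.69 [330. 226.] [ 0.627 -0.063  0.155]
top beaker 0.73 [301. 254.] [0.554 0.023 0.005]
top bottle_a 0.73 [474. 251.] [ 0.558 -0.498  0.095]
top bottle_a 0.71 [409. 246.] [ 0.572 -0.294  0.127]
top stopper 0.45 [294. 284.] [0.46  0.044 0.033]
top spoon 0.83 [383. 305.] [ 0.394 -0.234  0.002]
top spoon 0.3 [410. 244.] [ 0.576 -0.297  0.127]
side paddle_top 0.72 [312. 373.] [ 0.38  -0.239  0.016]
side paddle_top 0.71 [307. 308.] [ 0.447 -0.148  0.089]
side bin 0.66 [259. 282.] [0.445 0.032 0.03 ]
side bin 0.19 [481. 418.] [ 0.53  -0.54   0.053]
side vial 0.63 [344. 233.] [ 0.624 -0.073  0.153]
side beaker 0.9 [294. 270.] [0.532 0.005 0.034]
side bottle_a 0.7 [481. 419.] [ 0.53  -0.539  0.049]
side bottle_a 0.55 [407. 346.] [ 0.555 -0.341  0.05 ]
side tipbox 0.84 [202. 189.] [0.548 0.478 0.031]
side tipbox 0.46 [341. 233.] [ 0.616 -0.071  0.154]
side stopper 0.82 [262. 285.] [0.448 0.026 0.025]
side spoon 0.58 [311. 376.] [ 0.374 -0.242  0.016]
{'time_s': 0.45, 'q': array([ 6.18613124e+01,  2.18090069e+01,  7.43394271e+01,  2.40209579e-03,
        8.38583693e+01, -1.23363814e+01]), 'qvel': array([-0.03731069,  0.00967207,  0.00441677,  0.0273551 ,  0.03427584,
        0.03337515]), 'joint_efforts': array([-2.16355365e-03, -4.47969639e+01, -2.31288350e+01, -2.07739522e-04,
        1.06917691e-03, -1.66197970e-05]), 'position': array([0.14975373, 0.52917928, 0.23127857]), 'tool_rot': array([[-9.62205808e-01,  2.72323290e-01, -9.27557637e-05],
       [ 2.72323298e-01,  9.62205806e-01, -8.50473888e-05],
       [ 6.60897496e-05, -1.07092647e-04, -9.99999992e-01]]), 'ft_force': array([ 0.46582914,  0.04043694, -0.00643313]), 'wrist_torque': array([-0.01361874, -0.02194107,  0.01563372]), 'gripper_force': 0.0, 'grip_width': 0.08527009861351928}
```

```bash
python3 - <<'E'
import cv2,numpy as np
a=cv2.imread("pics/top0.png")[180:340,240:500];b=cv2.imread("pics/side0.png")[150:450,150:550]
cv2.imwrite("pics/topc.png",cv2.resize(a,None,fx=3,fy=3));cv2.imwrite("pics/sidec.png",cv2.resize(b,None,fx=2,fy=2))
from h import *
from rig import cams
# red paddle points
for n in("top","side"):
    im=cv2.imread(f"pics/{n}0.png"); d=np.load(f"d_{n}.npy")
    h=cv2.cvtColor(im,cv2.COLOR_BGR2HSV); m=((h[...,0]<8)|(h[...,0]>172))&(h[...,1]>130)&(h[...,2]>60)
    P=np.array([world(n,(x,y),d[y,x]) for y,x in np.argwhere(m) if d[y,x]>0]);
    P=P[(P[:,2]>.075)&(P[:,2]<.1)&(abs(P[:,1]+.15)<.06)]
    print(n,len(P),P.mean(0).round(3),P.min(0).round(3),P.max(0).round(3)); print(cv2.minAreaRect((P[:,:2]*1000).astype(np.float32)))
    h2=((h[...,0]>40)&(h[...,0]<85)&(h[...,1]>80))
    G=np.array([world(n,(x,y),d[y,x]) for y,x in np.argwhere(h2) if d[y,x]>0]); G=G[(G[:,2]>.146)&(G[:,2]<.17)]
    if len(G): print("lid",len(G),G.mean(0),cv2.minAreaRect((G[:,:2]*1000).astype(np.float32)))
E
```

```text
top 174 [ 0.45  -0.15   0.089] [ 0.428 -0.169  0.08 ] [ 0.475 -0.127  0.1  ]
((450.44305419921875, -151.5294647216797), (42.221126556396484, 39.583316802978516), 71.49036407470703)Traceback (most recent call last):
  File "<stdin>", line 14, in <module>
  File "h.py", line 10, in world
    (u,v),c=ray(n,px); p=np.array([u*depth,-v*depth,-depth,1])
            ~~~^^^^^^
  File "h.py", line 6, in ray
    c=cams.calibration(n); f=240/np.tan(np.radians(c["vertical_fov"])/2)
ValueError: time passes only in moves, steps and waits
```

View pics/topc.png

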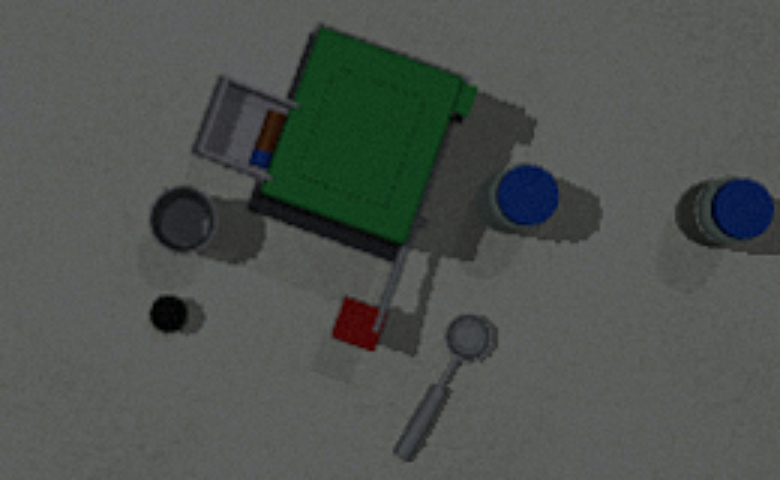

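View pics/sidec.png

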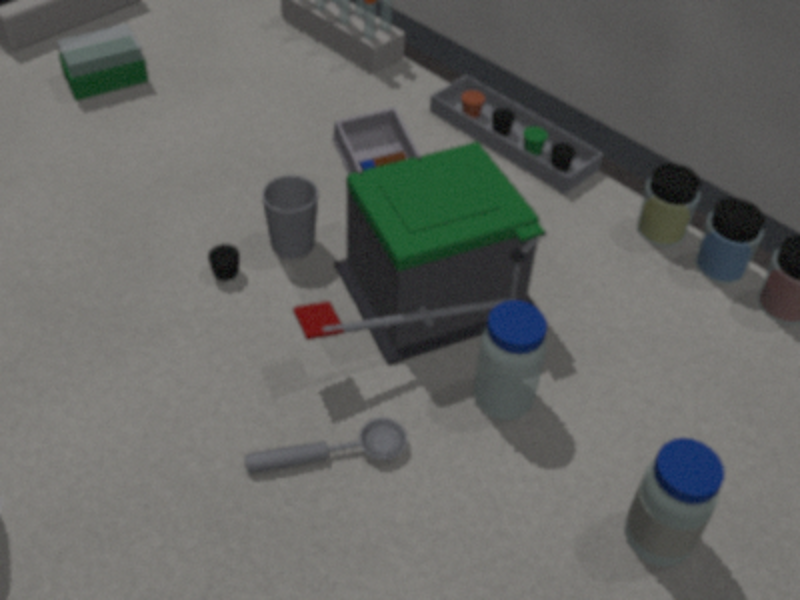

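The top view (3x crop) shows the red paddle at about (357,323), with the rod along its right edge. The bin is yawed about −18°, which is already close to the tool's x axis. The side view shows nothing near the paddle at finger height. I'll move above it with the fingers closed.

{"method": "move_arm", "body": {
  "jaw": [0, 0, 0, 0, 0, 0, 0, 0, 0, 0, 0, 0],
  "dp": [
    [-1.98, -2.38, 0],
    [-1.98, -2.38, 0],
    [-1.98, -2.38, 0],
    [-1.98, -2.38, 0],
    [-1.98, -2.38, 0],
    [-1.98, -2.38, 0],
    [-1.98, -2.38, 0],
    [-1.98, -2.38, 0],
    [-1.98, -2.38, 0],
    [-1.98, -2.38, 0],
    [-1.98, -2.38, 0],
    [-1.98, -2.38, 0]
  ],
  "turn": [
    [0, 0, 0],
    [0, 0, 0],
    [0, 0, 0],
    [0, 0, 0],
    [0, 0, 0],
    [0, 0, 0],
    [0, 0, 0],
    [0, 0, 0],
    [0, 0, 0],
    [0, 0, 0],
    [0, 0, 0],
    [0, 0, 0]
  ]
}}

```text
time_s: 1.9
position: [0.3009, 0.1883, 0.2315]
tool_rot: [[-0.962, 0.272, 0.001], [0.272, 0.962, 0.0], [-0.001, 0.0, -1.0]]
ft_force: [0.2, -0.2, -0.3]
grip_width: -0.0
gripper_force: 0.0
```

{"method": "move_arm", "body": {
  "jaw": [0, 0, 0, 0, 0, 0, 0, 0, 0, 0, 0, 0],
  "dp": [
    [-1.98, -2.38, 0],
    [-1.98, -2.38, 0],
    [-1.98, -2.38, 0],
    [-1.98, -2.38, 0],
    [-1.98, -2.38, 0],
    [-1.98, -2.38, 0],
    [-1.98, -2.38, 0],
    [-1.98, -2.38, 0],
    [-1.98, -2.38, 0],
    [-1.98, -2.38, 0],
    [-1.98, -2.38, 0],
    [0, 0, 0]
  ],
  "turn": [
    [0, 0, 0],
    [0, 0, 0],
    [0, 0, 0],
    [0, 0, 0],
    [0, 0, 0],
    [0, 0, 0],
    [0, 0, 0],
    [0, 0, 0],
    [0, 0, 0],
    [0, 0, 0],
    [0, 0, 0],
    [0, 0, 0]
  ]
}}

```text
time_s: 2.9
position: [0.4407, -0.1258, 0.231]
tool_rot: [[-0.961, 0.276, 0.001], [0.276, 0.961, -0.001], [-0.001, -0.001, -1.0]]
ft_force: [-1.0, 0.7, -0.6]
grip_width: 0.0002
gripper_force: 0.0
```

```bash
python3 - <<'E'
from h import *
s,im,d=look("wrist"); cv2.imwrite("pics/w1.png",im[...,::-1])
print(s["time_s"],s["position"],s["tool_rot"].round(3).tolist(),s["q"].round(1),s["grip_width"],s["ft_force"])
for r in cams.mark_of("wrist","paddle_top")[:2]:
    px=np.array(r["location"])*[640,480]; print(r["p"],px,dep(d,px),world("wrist",px,dep(d,px),s).round(4))
for r in cams.outline_of("wrist","paddle_top")[:1]:
    ys,xs=np.nonzero(r["mask"]); 
    P=np.array([world("wrist",(x,y),d[y,x],s) for y,x in list(zip(ys,xs))[::5] if d[y,x]>0]);P=P[(P[:,2]>.08)&(P[:,2]<.095)]
    print(len(P),P.mean(0),P.min(0),P.max(0),cv2.minAreaRect((P[:,:2]*1000).astype(np.float32)))
E
```

```text
2.9 [ 0.44065618 -0.12579584  0.23100546] [[-0.961, 0.276, 0.001], [0.276, 0.961, -0.001], [-0.001, -0.001, -1.0]] [ -30.8   12.6   88.1   -0.    79.3 -104.8] 0.00016828583579274941 [-1.04504445  0.65395608 -0.61751618]
0.76 [286.592 254.688] 0.2980325520038605 [ 0.45   -0.1541  0.0884]
619 [ 0.45180457 -0.15410517  0.08753983] [ 0.42375397 -0.18715741  0.08001834] [ 0.49179239 -0.12454209  0.0929144 ] ((464.0321960449219, -157.14329528808594), (45.98349380493164, 72.10733032226562), 70.04771423339844)
```

View pics/w1.png

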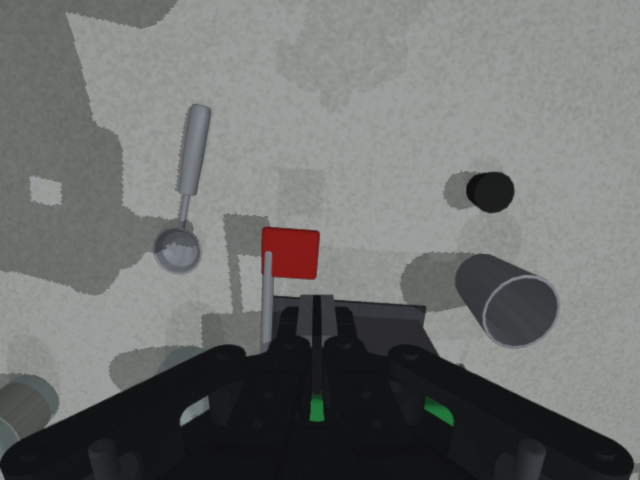

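The paddle spans columns 262–320 and rows 228–278, centred near (290,253). The rod covers the left ~8 px of its bin-side half, so I'll aim slightly to the bin's +y and front side.

{"method": "move_arm", "body": {
  "jaw": [0, 0, 0, 0, 0, 0, 0, 0, 0, 0, 0, 0],
  "dp": [
    [-0.4, -0.5, 0],
    [-0.4, -0.5, 0],
    [-0.4, -0.5, 0],
    [-0.4, -0.5, 0],
    [0, 0, 1.5],
    [0, 0, 2],
    [0, 0, 2],
    [0, 0, 2],
    [0, 0, 2],
    [0, 0, 1.5],
    [0, 0, 0],
    [0, 0, 0]
  ],
  "turn": [
    [0, 0, 0],
    [0, 0, 0],
    [0, 0, 0],
    [0, 0, 0],
    [0, 0, 0],
    [0, 0, 0],
    [0, 0, 0],
    [0, 0, 0],
    [0, 0, 0],
    [0, 0, 0],
    [0, 0, 0],
    [0, 0, 0]
  ]
}}

```text
time_s: 4.05
position: [0.4489, -0.1453, 0.1213]
tool_rot: [[-0.962, 0.272, -0.001], [0.272, 0.962, 0.001], [0.001, 0.0, -1.0]]
ft_force: [0.2, -0.4, 0.9]
grip_width: 0.0005
gripper_force: 0.0
```

```bash
python3 - <<'E'
from h import *
s,im,d=look("wrist"); cv2.imwrite("pics/w2.png",im[...,::-1])
print(s["time_s"],s["position"],s["q"].round(1),s["ft_force"])
for r in cams.mark_of("wrist","paddle_top")[:1]:
    px=np.array(r["location"])*[640,480]; print(r["p"],px,world("wrist",px,dep(d,px),s).round(4))
E
```

```text
4.05 [ 0.44892165 -0.1453061   0.12127731] [ -32.4   21.1   96.3   -0.    62.7 -106.6] [ 0.23617376 -0.40232401  0.92748208]
0.77 [300.8   290.976] [ 0.4498 -0.1544  0.0882]
```

View pics/w2.png

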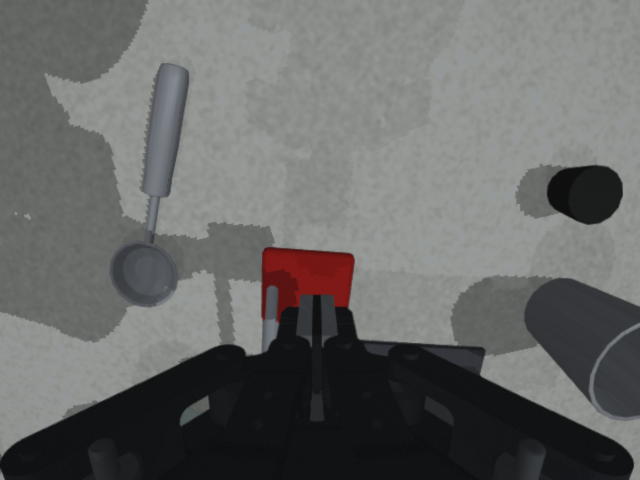

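{"method": "move_arm", "body": {
  "jaw": [0, 0, 0, 0, 0, 0, 0, 0, 0, 0, 0, 0],
  "dp": [
    [-0.1, -0.2, 0],
    [-0.1, -0.2, 0],
    [0, 0, 0.7],
    [0, 0, 0.7],
    [0, 0, 0.7],
    [0, 0, 0.5],
    [0, 0, 0.3],
    [0, 0, 0.2],
    [0, 0, 0.2],
    [0, 0, 0.2],
    [0, 0, 0.2],
    [0, 0, 0.2]
  ],
  "turn": [
    [0, 0, 0],
    [0, 0, 0],
    [0, 0, 0],
    [0, 0, 0],
    [0, 0, 0],
    [0, 0, 0],
    [0, 0, 0],
    [0, 0, 0],
    [0, 0, 0],
    [0, 0, 0],
    [0, 0, 0],
    [0, 0, 0]
  ]
}}

```text
time_s: 5.15
position: [0.4496, -0.1495, 0.0824]
tool_rot: [[-0.962, 0.272, 0.0], [0.272, 0.962, -0.0], [-0.0, -0.0, -1.0]]
ft_force: [-1.8, 0.8, 2.2]
grip_width: -0.0001
gripper_force: 1.4
```

{"method": "move_arm", "body": {
  "jaw": [0, 0, 0, 0, 0, 0, 0, 0, 0, 0, 0, 0],
  "dp": [
    [0, 0, 0.25],
    [0, 0, 0.25],
    [0, 0, 0.25],
    [0, 0, 0.25],
    [0, 0, 0.25],
    [0, 0, 0.25],
    [0, 0, 0.25],
    [0, 0, 0.25],
    [0, 0, 0.2],
    [0, 0, 0.2],
    [0, 0, 0.2],
    [0, 0, 0]
  ],
  "turn": [
    [0, 0, 0],
    [0, 0, 0],
    [0, 0, 0],
    [0, 0, 0],
    [0, 0, 0],
    [0, 0, 0],
    [0, 0, 0],
    [0, 0, 0],
    [0, 0, 0],
    [0, 0, 0],
    [0, 0, 0],
    [0, 0, 0]
  ]
}}

```text
time_s: 6.15
position: [0.4498, -0.1496, 0.056]
tool_rot: [[-0.962, 0.272, 0.0], [0.272, 0.962, -0.0], [-0.0, 0.0, -1.0]]
ft_force: [0.1, -0.5, 0.0]
grip_width: 0.0001
gripper_force: 0.0
```

```bash
python3 - <<'E'
from h import *
s,im,d=look("side"); s2,w,_=look("wrist")
a=im[180:420,190:510]; cv2.imwrite("pics/s3.png",np.vstack([cv2.resize(a,(400,300)),cv2.resize(w,(400,300))])[...,::-1]); print(s["position"],s["ft_force"],s2["ft_force"])
E
```

```text
[ 0.44979622 -0.14956822  0.05597447] [ 0.06954939 -0.4923538   0.03208653] [0.18760712 0.74007584 0.29242622]
```

View pics/s3.png

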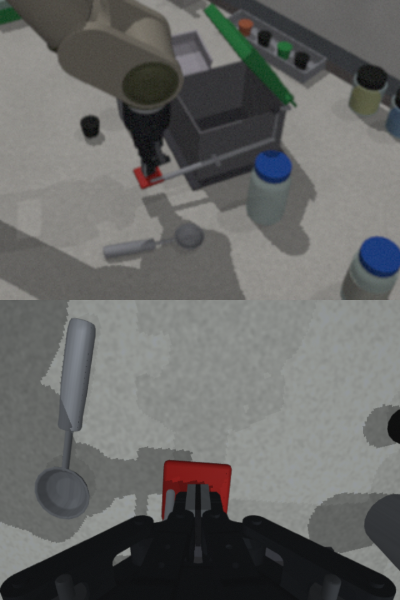

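The lid is well up, at roughly 50°, and the fingertips are centred on the paddle. The chute already looks empty. I'll press on to the stop.

{"method": "move_arm", "body": {
  "jaw": [0, 0, 0, 0, 0, 0, 0],
  "dp": [
    [0, 0, 0.2],
    [0, 0, 0.2],
    [0, 0, 0.2],
    [0, 0, 0.2],
    [0, 0, 0.15],
    [0, 0, 0.1],
    [0, 0, 0]
  ],
  "turn": [
    [0, 0, 0],
    [0, 0, 0],
    [0, 0, 0],
    [0, 0, 0],
    [0, 0, 0],
    [0, 0, 0],
    [0, 0, 0]
  ]
}}

```text
time_s: 6.83
position: [0.4496, -0.1495, 0.0457]
tool_rot: [[-0.962, 0.272, -0.0], [0.272, 0.962, 0.0], [0.0, 0.0, -1.0]]
ft_force: [-0.4, -0.9, 0.8]
grip_width: 0.0001
gripper_force: 0.9
```

{"method": "move_arm", "body": {
  "jaw": [0, 0, 0, 0],
  "dp": [
    [0, 0, 0.1],
    [0, 0, 0.1],
    [0, 0, 0],
    [0, 0, 0]
  ],
  "turn": [
    [0, 0, 0],
    [0, 0, 0],
    [0, 0, 0],
    [0, 0, 0]
  ]
}}

```text
time_s: 7.17
position: [0.4497, -0.1496, 0.0452]
tool_rot: [[-0.962, 0.272, 0.001], [0.272, 0.962, -0.001], [-0.001, -0.001, -1.0]]
ft_force: [-5.1, 2.5, 20.2]
grip_width: -0.0002
gripper_force: 10.3
```

The force jumped to 20 N, so the paddle is on its stop. I'll hold for a second and check the vial.

{"method": "move_arm", "body": {
  "jaw": [0, 0, 0, 0, 0, 0, 0, 0, 0, 0, 0, 0],
  "dp": [
    [0, 0, 0],
    [0, 0, 0],
    [0, 0, 0],
    [0, 0, 0],
    [0, 0, 0],
    [0, 0, 0],
    [0, 0, 0],
    [0, 0, 0],
    [0, 0, 0],
    [0, 0, 0],
    [0, 0, 0],
    [0, 0, 0]
  ],
  "turn": [
    [0, 0, 0],
    [0, 0, 0],
    [0, 0, 0],
    [0, 0, 0],
    [0, 0, 0],
    [0, 0, 0],
    [0, 0, 0],
    [0, 0, 0],
    [0, 0, 0],
    [0, 0, 0],
    [0, 0, 0],
    [0, 0, 0]
  ]
}}

```text
time_s: 8.17
position: [0.4498, -0.1496, 0.0452]
tool_rot: [[-0.962, 0.272, 0.001], [0.272, 0.962, -0.001], [-0.001, -0.001, -1.0]]
ft_force: [-5.4, 2.7, 18.8]
grip_width: -0.0002
gripper_force: 10.3
```

```bash
python3 - <<'E'
from h import *
s,im,d=look("side"); s2,w,_=look("top")
cv2.imwrite("pics/s4.png",np.vstack([cv2.resize(im[170:350,270:510],(400,300)),cv2.resize(w[170:320,260:460],(400,300))])[...,::-1]); print(s["position"],s["ft_force"])
for n in("side","top"):
  for r in cams.mark_of(n,"vial")[:2]: print(n,r["p"],np.array(r["location"])*[640,480])
E
```

```text
[ 0.44975023 -0.14957777  0.04518667] [-5.38875679  2.661855   18.84303853]
top 0.42 [361.216 240.816]
```

View pics/s4.png

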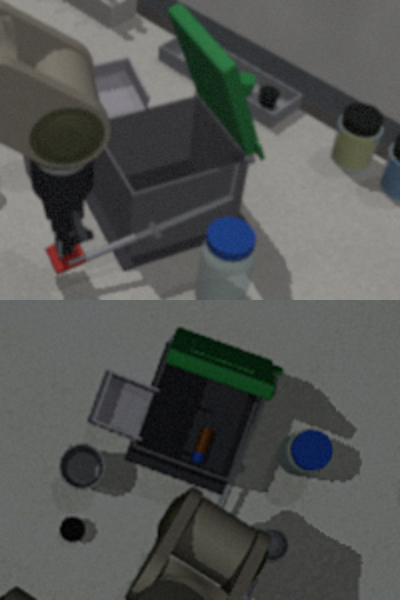

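The vial lies inside the bin, at (203,445) in the lower panel, and the lid is wide open. Now I'll ease the paddle up slowly.

{"method": "move_arm", "body": {
  "jaw": [0, 0, 0, 0, 0, 0, 0, 0, 0, 0, 0, 0],
  "dp": [
    [0, 0, -0.1],
    [0, 0, -0.1],
    [0, 0, -0.1],
    [0, 0, -0.1],
    [0, 0, -0.1],
    [0, 0, -0.1],
    [0, 0, -0.1],
    [0, 0, -0.1],
    [0, 0, -0.1],
    [0, 0, -0.1],
    [0, 0, -0.1],
    [0, 0, -0.1]
  ],
  "turn": [
    [0, 0, 0],
    [0, 0, 0],
    [0, 0, 0],
    [0, 0, 0],
    [0, 0, 0],
    [0, 0, 0],
    [0, 0, 0],
    [0, 0, 0],
    [0, 0, 0],
    [0, 0, 0],
    [0, 0, 0],
    [0, 0, 0]
  ]
}}

```text
time_s: 9.37
position: [0.4496, -0.1495, 0.0559]
tool_rot: [[-0.962, 0.272, -0.0], [0.272, 0.962, 0.0], [0.0, 0.0, -1.0]]
ft_force: [-1.9, 0.9, 2.3]
grip_width: 0.0002
gripper_force: 0.7
```

```bash
python3 - <<'E'
from h import *
s,w,d=look("wrist"); _,im,_=look("side")
cv2.imwrite("pics/s5.png",np.vstack([cv2.resize(im[170:350,270:510],(400,300)),cv2.resize(w,(400,300))])[...,::-1]); print(s["position"],s["ft_force"])
E
```

```text
[ 0.44963896 -0.14950592  0.05593492] [-1.89066082  0.8996088   2.34274212]
```

View pics/s5.png

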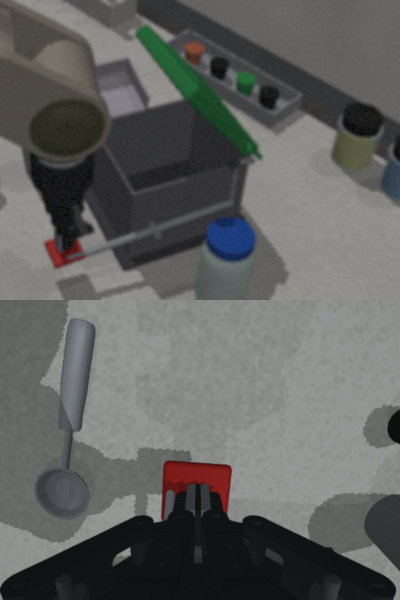

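The lid is following the fingers down and contact is holding at 2.3 N, so I'll continue.

{"method": "move_arm", "body": {
  "jaw": [0, 0, 0, 0, 0, 0, 0, 0, 0, 0, 0, 0],
  "dp": [
    [0, 0, -0.1],
    [0, 0, -0.1],
    [0, 0, -0.1],
    [0, 0, -0.1],
    [0, 0, -0.1],
    [0, 0, -0.1],
    [0, 0, -0.1],
    [0, 0, -0.1],
    [0, 0, -0.1],
    [0, 0, -0.1],
    [0, 0, -0.1],
    [0, 0, -0.1]
  ],
  "turn": [
    [0, 0, 0],
    [0, 0, 0],
    [0, 0, 0],
    [0, 0, 0],
    [0, 0, 0],
    [0, 0, 0],
    [0, 0, 0],
    [0, 0, 0],
    [0, 0, 0],
    [0, 0, 0],
    [0, 0, 0],
    [0, 0, 0]
  ]
}}

```text
time_s: 10.47
position: [0.4498, -0.1496, 0.068]
tool_rot: [[-0.962, 0.272, 0.0], [0.272, 0.962, -0.0], [-0.0, -0.0, -1.0]]
ft_force: [-0.5, -0.6, 2.7]
grip_width: -0.0001
gripper_force: 1.0
```

{"method": "move_arm", "body": {
  "jaw": [0, 0, 0, 0, 0, 0, 0, 0, 0, 0, 0, 0],
  "dp": [
    [0, 0, -0.1],
    [0, 0, -0.1],
    [0, 0, -0.1],
    [0, 0, -0.1],
    [0, 0, -0.1],
    [0, 0, -0.1],
    [0, 0, -0.1],
    [0, 0, -0.1],
    [0, 0, -0.1],
    [0, 0, -0.1],
    [0, 0, -0.1],
    [0, 0, -0.1]
  ],
  "turn": [
    [0, 0, 0],
    [0, 0, 0],
    [0, 0, 0],
    [0, 0, 0],
    [0, 0, 0],
    [0, 0, 0],
    [0, 0, 0],
    [0, 0, 0],
    [0, 0, 0],
    [0, 0, 0],
    [0, 0, 0],
    [0, 0, 0]
  ]
}}

```text
time_s: 11.47
position: [0.4497, -0.1496, 0.0799]
tool_rot: [[-0.962, 0.272, 0.0], [0.272, 0.962, -0.0], [-0.0, -0.0, -1.0]]
ft_force: [1.6, -0.0, 2.4]
grip_width: -0.0001
gripper_force: 1.2
```

{"method": "move_arm", "body": {
  "jaw": [0, 0, 0, 0, 0, 0, 0, 0, 0, 0, 0, 0],
  "dp": [
    [0, 0, -0.1],
    [0, 0, -0.1],
    [0, 0, -0.1],
    [0, 0, -0.1],
    [0, 0, -0.1],
    [0, 0, -0.1],
    [0, 0, -0.1],
    [0, 0, -0.1],
    [0, 0, -0.1],
    [0, 0, -0.1],
    [0, 0, -0.1],
    [0, 0, -0.1]
  ],
  "turn": [
    [0, 0, 0],
    [0, 0, 0],
    [0, 0, 0],
    [0, 0, 0],
    [0, 0, 0],
    [0, 0, 0],
    [0, 0, 0],
    [0, 0, 0],
    [0, 0, 0],
    [0, 0, 0],
    [0, 0, 0],
    [0, 0, 0]
  ]
}}

```text
time_s: 12.47
position: [0.4491, -0.1492, 0.0916]
tool_rot: [[-0.962, 0.272, -0.002], [0.272, 0.962, 0.001], [0.002, 0.0, -1.0]]
ft_force: [0.5, 0.3, -0.1]
grip_width: -0.0001
gripper_force: 0.0
```

{"method": "move_arm", "body": {
  "jaw": [0, 0, 0, 0, 0, 0, 0, 0, 0, 0, 0, 0],
  "dp": [
    [0, 0, -0.3],
    [0, 0, -0.6],
    [0, 0, -1],
    [0, 0, -1.5],
    [0, 0, -1.5],
    [0, 0, -1.5],
    [0, 0, -1.5],
    [0, 0, -1.5],
    [0, 0, -1],
    [0, 0, 0],
    [0, 0, 0],
    [0, 0, 0]
  ],
  "turn": [
    [0, 0, 0],
    [0, 0, 0],
    [0, 0, 0],
    [0, 0, 0],
    [0, 0, 0],
    [0, 0, 0],
    [0, 0, 0],
    [0, 0, 0],
    [0, 0, 0],
    [0, 0, 0],
    [0, 0, 0],
    [0, 0, 0]
  ]
}}

```text
time_s: 13.47
position: [0.4493, -0.1493, 0.1953]
tool_rot: [[-0.962, 0.272, -0.001], [0.272, 0.962, 0.001], [0.001, 0.0, -1.0]]
ft_force: [0.1, -0.1, 0.5]
grip_width: 0.0001
gripper_force: 0.0
```

```bash
python3 - <<'E'
from h import *
s,im,d=look("side"); s2,w,dt=look("top")
cv2.imwrite("pics/s6.png",np.vstack([cv2.resize(im[150:390,190:510],(400,300)),cv2.resize(w[170:320,260:460],(400,300))])[...,::-1]); print(s["time_s"],s["position"],s["ft_force"])
s,_,d=look("wrist")
for r in cams.mark_of("wrist","paddle_top")[:1]:
    px=np.array(r["location"])*[640,480]; print(r["p"],world("wrist",px,dep(d,px),s).round(4))
E
```

```text
13.4667 [ 0.44931755 -0.14931411  0.19527427] [ 0.06932393 -0.06415693  0.53796468]
0.73 [ 0.4517 -0.1528  0.0881]
```

View pics/s6.png

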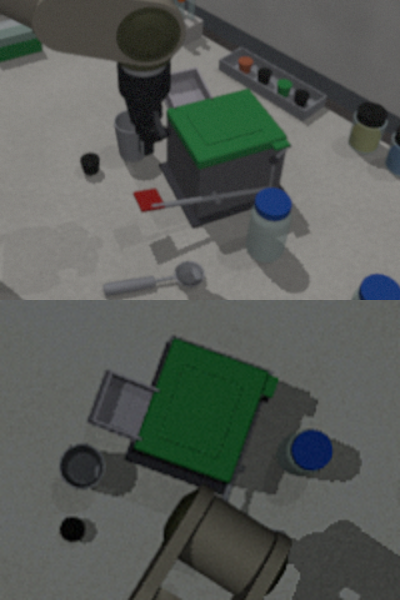

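The lid is shut, the paddle is back at 88 mm, the chute is empty, the bystanders haven't moved and the hand is clear.

```bash
python3 -c "
from rig import ticket
print(ticket.close_job())"
```

```text
the job is handed in; nothing more can be done
None
```

The job is done and handed in: the paddle was pressed to its stop, the vial rolled into the bin, the lid was eased shut over about 4 s, and the hand was left clear with nothing else moved.

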